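# Blank off the water filter's inlet and pull its filter plate

## Robot

A 6-joint arm with a two-finger parallel gripper is mounted at the origin on a cart in front of the work surface, level with it; the furniture and walls round the work are solid. World frame = base frame: x ahead of the robot, y to its left, z up, the work surface at z = 0. Lengths are in mm, angles in rad, forces in N, time in s.
With the tool pointing down it reaches from about 350 to 775 mm from the base axis. Payload 7.3 kg.
Tool frame: the origin (TCP) lies at the very end of the fingers, on their centre line; the grasp point (between the pads) lies bot.grip_point_offset behind it (bot.grip_point_offset is the distance from the TCP to the grasp point, in mm); z points along the fingers, y is the line along which they close (so a half turn about z gives the same grasp; the last joint's range is limited). The gripper opens to 92 mm and grips with 3 to 60 N. Pads are 19 mm wide; open, the fingers measure 130 mm over their backs; the gripper's body (75 mm by 190 mm) begins 47 mm behind the grasp point.
Start: joints at [1.112, 0.342, 1.524, -0, 1.275, -0.146], TCP at [161.541, 499.549, 226.741] pointing down, gripper open.
Joint ranges: [-2.53, 2.53], [-0.77, 2.02], [0.04, 2.7], [-1, 4.14], [0.28, 2.66], [-3.11, 3.11]. Speed limits (rad/s): [2.57, 2.57, 3.14, 3.14, 3.14, 3.14].

## Interface

Orientations are given as [roll, pitch, yaw] about the fixed x, y, z axes, in that order (R = Rz(yaw) Ry(pitch) Rx(roll)).
In Python, from plant import bot gives the robot as it stands. The module is installed in compiled form; this text tells all that it offers.
- The arm moves only by the tool carry_out, never from a script. Its argument "plan" is a list of rows, each an object of numbers: "tx", "ty", "tz": the shift along the world's x, y, z in mm; "rx", "ry", "rz": the turn, a rotation vector about the world's x, y, z in rad. A call has 1 to 12 rows; each row shifts and turns the commanded pose from where the row before left it; what a row does not reach is not made up. A row lasts 1/10 s, in which the tool goes at most 50 mm and 8.59 degrees, less where a joint would pass 70% of its speed; a pose out of reach is approached as far as the arm can. A call with a gripper value outside its range is refused whole. "gripper" is the closure, from 0 (fully open) to 1 (shut), set as the call begins (left out, the last holds). The fingers move at their own pace and stop on an object; the grip force is fixed at half the most. Time passes only in rows, so rows that do not move let the fingers close. It gives the time, the measured TCP pose, the force, the opening and the grip force at its end, in the units of the state.
- bot.get_obs(): the state, without advancing time (a new reading comes with each control period).
- bot.capture(name): name is "side" or "top"; returns the picture (384x512x3 uint8, red, green, blue); there is no depth.
- bot.camera_model(name): a dict with "camera_matrix" (3x3 intrinsics, pixels), "R" (3x3) and "t" (3): a world point X has camera coordinates R X + t. Camera axes: x right, y down, z forward; pixel columns grow to the right and rows downward; lengths in mm; the calibration is good to about 2 mm. A picture is of the moment at which its call begins. camera_model takes no time and is no camera call.
- bot.close_job(): hands the job in; it is judged then, once.
The state is a dict: "time": time; "joint_positions": joint angles; "dq": joint speeds; "tau": joint torques, N m; "tool_pos": TCP position; "tcp_rot": TCP orientation; "contact_force": force on the tool from outside, world axes, zero at the start; "moment": the same for the moment, N m; "grip_width": finger opening in mm; "finger_force": force on a finger pad.
Only numpy, scipy, OpenCV 4.12 (cv2) and the standard library are available. Lean on these libraries where they do the work, as an engineer would, in place of code of your own. Each camera call takes 0.05 s, during which the arm holds its last target. There are 200 camera calls.

## Task

Take the filter plate out of the countertop water filter: first push the red blanking sleeve all the way down onto the brass inlet spigot and let go of it, then lift the blue cover flap by its white tab until it stands upright by itself. Draw the filter plate straight up out of its slot by its orange tab, carry it to the cream bowl and finish still gripping it, upright and still, over the middle of the bowl with its lower edge a few centimetres above the rim. Leave the spice jar, the small jar and the bowl where they stand.

Things in the scene. Friction and masses are not known exactly. Their poses are not given: they have to be found in the camera images.
- unit: White countertop water filter, fixed. Origin on the work surface under the middle of the filter slot; x points away from the robot to the hinge side, y to the low shoulder, z up. Block 124 (x) x 140 (y) x 90 mm high, centred; shoulder 35 mm high, x -36..36, y 68..148 mm. Closed flap on top reaches 134 mm. Slot in the block's top, under the flap: 14 (x) x 96 (y) mm, floor 14 mm above the surface.
- spigot_base (a point): Foot of the brass inlet spigot: on its vertical axis, on top of the shoulder, at unit x 0, y 110, z 35 mm. The spigot stands up from here: 18 mm in diameter, 36 mm high, tapered over its top 5 mm.
- sleeve: Red blanking sleeve, loose, standing on its open end: round tube 32 mm outside, 22 mm bore, 80 mm high, closed on top (bore 76 mm deep), about 60 g. Origin at the centre of its open lower end, z up along its axis. Fully home, its lower end rests on top of the shoulder at spigot_base.
- flap (a joint): Angle of the blue cover flap (rad): 0 closed, growing as its front is lifted, stop at 1.75 (just past upright). Stiff hinge: it stays at any angle where it is let go; about 2 N at the tab moves it. The flap is a hollow hood 116 (x) x 130 (y) x 44 mm high. It may start a little ajar.
- flap_hinge (a point): On the flap's hinge line, middle of its width: 58 mm along x from the unit's origin, 90 mm above the work surface. The hinge line runs along the unit's y.
- flap_tab (a point): Grip point in the white tab on the flap's front, mid width and thickness, 28 mm out from the front wall. Tab 44 mm long (level toward the robot when closed), 24 mm wide along unit y, 10 mm thick. Moves on an arc about the hinge line: 144 mm ahead of it, 17 mm above it when closed. Pinched across its 24 mm width from above, it can turn between the fingers as the flap swings.
- filter: Filter plate, loose, upright in the slot under the flap: 10 (x) x 90 (y) x 78 mm high, white frame, blue-grey pleats. Orange tab in the middle of its top edge, 24 mm wide (y), 10 thick (x), 78 to 112 mm above the origin; grip it across the 24 mm. Origin at the centre of the lower edge, z up, axes as the unit's. Seated: origin 14 mm, tab top 126 mm above the work surface. About 0.12 kg.
- bowl: Cream bowl with a dark rim, loose, 173 mm in diameter, 76 mm high. Origin at the centre of its underside, on the work surface.
- spice: Spice jar with a yellow lid, loose bystander, 45 mm in diameter, 100 mm high; origin at the centre of its underside.
- jar: Small glass jar with a black lid, loose bystander, 51 mm in diameter, 66 mm high; origin at the centre of its underside.
Things that resemble listed ones, but are neither listed nor needed, are in the scene too. Of the things like the sleeve, leave any that is pink; of the rest the smaller one is meant.

How it is judged:
By the outcome, as a careful person would: the job done as asked, in the order asked, and still so for the second after the job is handed in, while the arm keeps its last pose, push and grip.
It also fails if it takes over 72 s, if anything falls off the work surface, if the arm or the gripper's body presses on something with over 40 N, if the wrist force passes 120 N, or if a joint passes its speed limit or range.

## Working session

There is one attempt and no reset: what is moved stays moved. The work goes in short steps, Python scripts to look and compute and a tool call to move; the robot and the scene stay as the last step left them, time stands still between calls to the robot, and variables do not carry over. Pictures are saved under pics/ and viewed, at most 10 in all, crops included, and the job is handed in when it is done.

Besides the shell and the picture viewer there is one more tool, called by a JSON object that holds its "method" and its "body". carry_out: Moves the arm, as the interface text tells. Its arguments: {"type":"object","properties":{"plan":{"type":"array"},"gripper":{"type":"number"}},"required":["plan"]}

```bash
mkdir -p pics
python3 - <<'E'
from plant import bot
import cv2,numpy as np
for n in("side","top"):
    im=bot.capture(n); cv2.imwrite(f"pics/{n}0.png",im[:,:,::-1])
    m=bot.camera_model(n); print(n,np.round(m["camera_matrix"],1).tolist(),np.round(-np.array(m["R"]).T@m["t"],0))
print(bot.grip_point_offset); o=bot.get_obs(); print(o["tool_pos"],o["tcp_rot"],o["time"],o["grip_width"])
E
```

```text
side [[399.2, 0.0, 254.5], [0.0, 399.2, 192.5], [0.0, 0.0, 1.0]] [ 560. -727.  516.]
top [[349.2, 0.0, 257.4], [0.0, 349.2, 189.1], [0.0, 0.0, 1.0]] [427.  38. 934.]
18.8
[161.37054009 499.20743874 226.1177308 ] [-3.14024289e+00 -1.69824266e-04  2.82882382e+00] 0.1 91.88507872610393
```

View pics/side0.png

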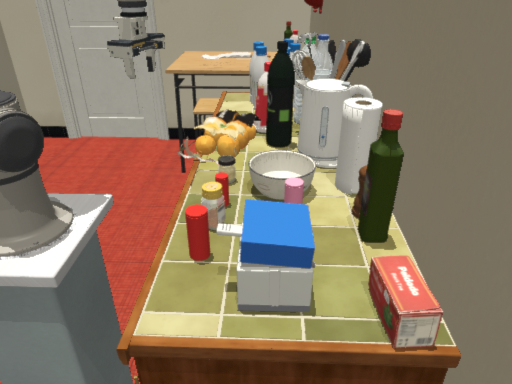

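View pics/top0.png

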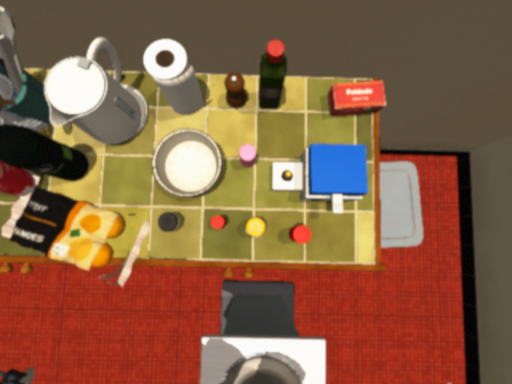

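The side view shows the unit with its blue flap at (277,233) and tab at (229,230). Sleeve-like candidates are a large red one (198,235 side / 301,234 top), a smaller or farther red one (222,188 / 218,221), and a pink one (293,190 / 247,154), which is to be left. Other red things are the bottle cap (390,120) and the red box. I'll compare the sizes of the two reds next.

```bash
cat > h.py <<'E'
from plant import bot
import cv2,numpy as np
def ray(n,uv):
    m=bot.camera_model(n);R=np.array(m["R"]);t=np.array(m["t"])
    d=R.T@np.linalg.inv(m["camera_matrix"])@np.array([uv[0],uv[1],1.]); return -R.T@t,d
def onz(n,uv,z):
    c,d=ray(n,uv); return c+d*(z-c[2])/d[2]
def proj(n,X):
    m=bot.camera_model(n);p=np.array(m["camera_matrix"])@(np.array(m["R"])@X+m["t"]);return p[:2]/p[2]
def two(a,b):
    c,d=ray("top",a);e,f=ray("side",b);A=np.stack([d,-f],1);s=np.linalg.lstsq(A,e-c,rcond=None)[0]
    p,q=c+s[0]*d,e+s[1]*f;return (p+q)/2,np.linalg.norm(p-q)
def blobs(im,lo,hi,box,amin=15):
    hsv=cv2.cvtColor(im,cv2.COLOR_RGB2HSV);m=cv2.inRange(hsv,np.array(lo),np.array(hi))
    if lo[0]>hi[0]: m=cv2.inRange(hsv,np.array([0]+lo[1:]),np.array(hi))|cv2.inRange(hsv,np.array(lo),np.array([180]+hi[1:]))
    k=np.zeros_like(m);x0,y0,x1,y1=box;k[y0:y1,x0:x1]=m[y0:y1,x0:x1]
    return [c for c in cv2.findContours(k,cv2.RETR_EXTERNAL,cv2.CHAIN_APPROX_NONE)[0] if cv2.contourArea(c)>amin]
E
python3 - <<'E'
from h import *
np.set_printoptions(precision=1,suppress=True)
t=bot.capture("top");s=bot.capture("side")
R=([172,130,60],[8,255,255])
for c in blobs(t,*R,(200,205,320,250)):
    x,y,w,h=cv2.boundingRect(c);print("top red",(x,y,w,h)); print([onz("top",(x+w/2-.5,y+h/2-.5),z) for z in(60,80,100)])
for c in blobs(s,*R,(180,165,235,265)):
    x,y,w,h=cv2.boundingRect(c);b=onz("side",(x+w/2-.5,y+h-1),0)
    top=[proj("side",b+[0,0,z])[1] for z in(60,80,100)]
    print("side red",(x,y,w,h),b,"width mm",w*np.linalg.norm(b-ray("side",(0,0))[0])/399,"top rows for 60/80/100",np.array(top))
for c in blobs(t,[100,130,60],[125,255,255],(290,130,380,210),100):
    r=cv2.minAreaRect(c);bp=cv2.boxPoints(r);print("flap",r);P=np.array([onz("top",p,134) for p in bp]);print(P, P.mean(0),[np.linalg.norm(P[i]-P[i-1]) for i in range(4)])
for c in blobs(t,[10,70,30],[35,255,235],(276,165,300,188),4):
    M=c.reshape(-1,2).mean(0);print("brass",M,cv2.boundingRect(c),onz("top",M,71))
for c in blobs(t,[0,0,140],[180,60,255],(325,190,350,216),10):
    print("tab",cv2.minAreaRect(c),cv2.boundingRect(c),onz("top",cv2.minAreaRect(c)[0],112))
a=cv2.resize(t[125:250,195:375],None,fx=4,fy=4,interpolation=cv2.INTER_CUBIC)
cv2.imwrite("pics/c1.png",a[:,:,::-1])
b=cv2.resize(s[160:320,170:330],None,fx=3.7,fy=3.7,interpolation=cv2.INTER_CUBIC)
cv2.imwrite("pics/c2.png",b[:,:,::-1])
E
```

```text
top red (290, 225, 21, 18)
[array([418.3, -82.1,  60. ]), array([418.5, -79.3,  80. ]), array([418.7, -76.6, 100. ])]
top red (211, 216, 15, 13)
[array([441.7, 122.5,  60. ]), array([441.4, 120.6,  80. ]), array([441.1, 118.7, 100. ])]
side red (185, 204, 25, 57) [415.9 -99.    0. ] width mm 51.736191769364936 top rows for 60/80/100 [235.7 227.2 218.5]
side red (215, 172, 14, 35) [441.3 110.7   0. ] width mm 34.78030748925437 top rows for 60/80/100 [184.7 177.3 169.7]
side red (180, 165, 12, 29) [339.8 171.5   0. ] width mm 31.864032730260707 top rows for 60/80/100 [172.5 165.4 158.1]
flap ((337.99859619140625, 169.06996154785156), (56.90861511230469, 49.17015838623047), 1.1457629203796387)
[[ 512.1  -91.9  134. ]
 [ 628.   -93.3  134. ]
 [ 629.1 -227.4  134. ]
 [ 512.9 -223.8  134. ]] [ 570.5 -159.1  134. ] [np.float64(131.91793562377555), np.float64(115.95072280572458), np.float64(134.07197758970577), np.float64(116.28610249725938)]
brass [287.  174.6] (283, 171, 9, 9) [563.7 -46.5  71. ]
tab ((327.0, 196.5), (3.0, 4.0), 90.0) (325, 195, 5, 4) [ 507.4 -138.1  112. ]
tab ((340.5, 202.5), (19.0, 17.0), 90.0) (332, 193, 18, 20) [ 493.9 -170.2  112. ]
```

View pics/c1.png

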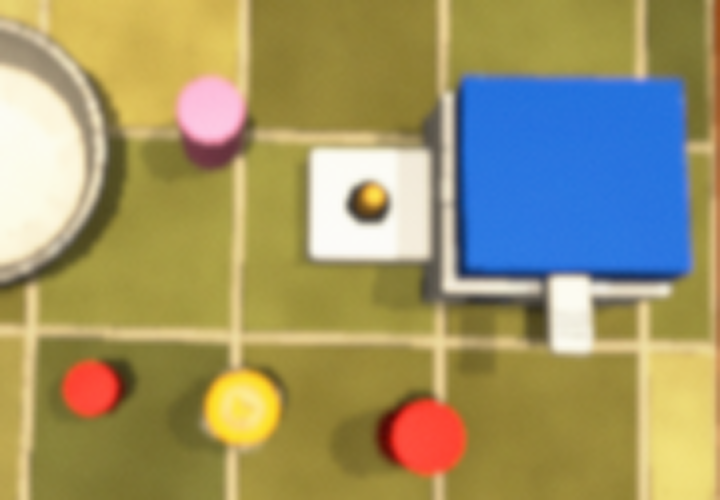

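View pics/c2.png

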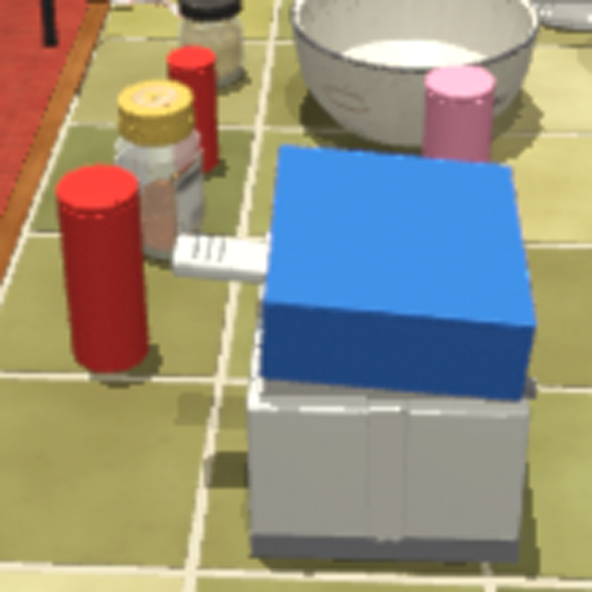

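The crops show that the near red (430,437 in c1) is much fatter, about 50 mm, and the far red (91,388) is about 33 mm wide. The far one is therefore the sleeve, at about (441,122), and the pink one stays. The flap looks slightly ajar, and the spigot is at (371,198) in the crop. I'll refine these positions.

Run:
```python
from h import *
np.set_printoptions(precision=1,suppress=True)
t=bot.capture("top");s=bot.capture("side")
def cen(n,im,lo,hi,box,a=8):
    r=[]
    for c in blobs(im,lo,hi,box,a):
        M=cv2.moments(c);r.append((np.array([M["m10"],M["m01"]])/M["m00"],cv2.boundingRect(c)));print(n,r[-1])
    return r
a=cen("sl top",t,[172,150,190],[8,255,255],(205,210,232,235)); b=cen("sl side",s,[172,150,190],[8,255,255],(212,165,232,185))
if a and b: print(two(a[0][0],b[0][0]),onz("top",a[0][0],80))
w=cen("shoulder",t,[0,0,170],[180,50,255],(265,155,304,195),50)
c=max(blobs(t,[0,0,170],[180,50,255],(265,155,304,195),50),key=cv2.contourArea);bp=cv2.boxPoints(cv2.minAreaRect(c));print(np.array([onz("top",p,35) for p in bp]))
cen("brass",t,[10,110,110],[32,255,255],(278,165,297,186),2)
# spice, jar, bowl rim
for p in cen("spice",t,[20,130,150],[32,255,255],(240,212,272,245),40): print(onz("top",p[0],100))
g=cv2.cvtColor(t,cv2.COLOR_RGB2GRAY)
c=max(blobs(t,[0,0,60],[180,60,255],(145,120,230,205),500),key=cv2.contourArea);e=cv2.fitEllipse(c);print("bowl",e,onz("top",e[0],76),[onz("top",(e[0][0]+k*e[1][0]/2,e[0][1]),76)[1] for k in(-1,1)])
# tab in side view
for c in blobs(s,[0,0,150],[180,60,255],(215,222,243,238),10): print("tab side",cv2.boundingRect(c),cv2.minAreaRect(c))
u=cv2.resize(np.hstack([t[150:200,265:315],t[120:208,144:232][19:69,:50]*0+t[185:235,315:365],]),None,fx=7,fy=7,interpolation=cv2.INTER_NEAREST)
cv2.imwrite("pics/c3.png",u[:,:,::-1])
```

```text
sl top (array([217. , 221.8]), (211, 216, 13, 13))
sl side (array([221.1, 175. ]), (215, 172, 13, 7))
(array([442.1, 123. ,  79.6]), np.float64(0.5934297092612181)) [441.8 122.9  80. ]
shoulder (array([287. , 175.6]), (272, 162, 31, 28))
[[601.7 -10.2  35. ]
 [603.9 -88.8  35. ]
 [532.7 -89.5  35. ]
 [530.7 -11.6  35. ]]
brass (array([287.7, 174. ]), (285, 171, 7, 7))
spice (array([258.3, 230.8]), (246, 216, 26, 29))
spice (array([265.4, 214.9]), (256, 212, 16, 10))
[422.6  22.5 100. ]
[460.6   6.6 100. ]
bowl ((191.95396423339844, 167.1984405517578), (51.4234504699707, 55.62693405151367), 46.965579986572266) [575.2 190.5  76. ] [np.float64(253.99601010826558), np.float64(126.79917715999426)]
tab side (216, 222, 27, 16) ((229.0, 229.5), (15.0, 26.0), 90.0)
```

View pics/c3.png

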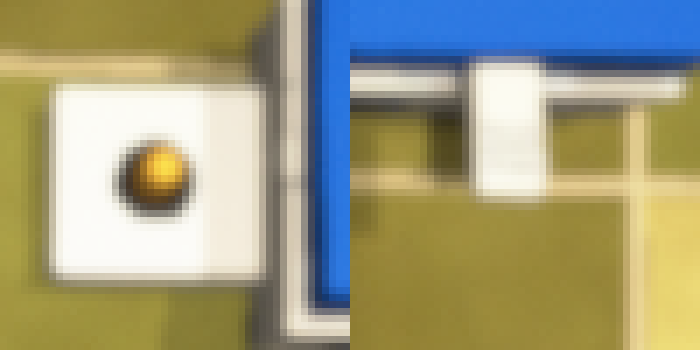

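The sleeve triangulates to (442,123,79.6), which matches its 80 mm height. The spigot is at about (566,-49) and the unit origin at about (566,-159). In c3 the brass tip is at (160,170) and the tab is in the right half. I'll go to the sleeve, closing along x.

{"method": "carry_out", "body": {"plan": [{"tx": 23.4,"ty": -31.4,"rz": -0.1048},{"tx": 23.4,"ty": -31.4,"rz": -0.1048},{"tx": 23.4,"ty": -31.4,"rz": -0.1048},{"tx": 23.4,"ty": -31.4,"rz": -0.1048},{"tx": 23.4,"ty": -31.4,"rz": -0.1048},{"tx": 23.4,"ty": -31.4,"rz": -0.1048},{"tx": 23.4,"ty": -31.4,"rz": -0.1048},{"tx": 23.4,"ty": -31.4,"rz": -0.1048},{"tx": 23.4,"ty": -31.4,"rz": -0.1048},{"tx": 23.4,"ty": -31.4,"rz": -0.1048},{"tx": 23.4,"ty": -31.4,"rz": -0.1048},{"tx": 23.4,"ty": -31.4,"rz": -0.1048}], "gripper": 0}}

```text
invalid input at $.plan[0]: expected keys tx, ty, tz, rx, ry, rz
```

{"method": "carry_out", "body": {"plan": [{"tz": -40},{"tz": -40},{"tz": -40},{"tz": -30},{"tz": -27},{}]}}

```text
invalid input at $.plan[0]: expected keys tx, ty, tz, rx, ry, rz
```

All six keys are needed.

{"method": "carry_out", "body": {"plan": [{"tx": 23.4,"ty": -31.4,"tz": 0,"rx": 0,"ry": 0,"rz": -0.1048},{"tx": 23.4,"ty": -31.4,"tz": 0,"rx": 0,"ry": 0,"rz": -0.1048},{"tx": 23.4,"ty": -31.4,"tz": 0,"rx": 0,"ry": 0,"rz": -0.1048},{"tx": 23.4,"ty": -31.4,"tz": 0,"rx": 0,"ry": 0,"rz": -0.1048},{"tx": 23.4,"ty": -31.4,"tz": 0,"rx": 0,"ry": 0,"rz": -0.1048},{"tx": 23.4,"ty": -31.4,"tz": 0,"rx": 0,"ry": 0,"rz": -0.1048},{"tx": 23.4,"ty": -31.4,"tz": 0,"rx": 0,"ry": 0,"rz": -0.1048},{"tx": 23.4,"ty": -31.4,"tz": 0,"rx": 0,"ry": 0,"rz": -0.1048},{"tx": 23.4,"ty": -31.4,"tz": 0,"rx": 0,"ry": 0,"rz": -0.1048},{"tx": 23.4,"ty": -31.4,"tz": 0,"rx": 0,"ry": 0,"rz": -0.1048},{"tx": 23.4,"ty": -31.4,"tz": 0,"rx": 0,"ry": 0,"rz": -0.1048},{"tx": 23.4,"ty": -31.4,"tz": 0,"rx": 0,"ry": 0,"rz": -0.1048}], "gripper": 0}}

```text
time: 1.5
tool_pos: [443.1, 121.3, 226.9]
tcp_rot: [3.141, -0.0, 1.567]
contact_force: [0.2, 1.0, 0.1]
grip_width: 91.6
finger_force: 0.0
```

{"method": "carry_out", "body": {"plan": [{"tx": 0,"ty": 0,"tz": -40,"rx": 0,"ry": 0,"rz": 0},{"tx": 0,"ty": 0,"tz": -40,"rx": 0,"ry": 0,"rz": 0},{"tx": 0,"ty": 0,"tz": -40,"rx": 0,"ry": 0,"rz": 0},{"tx": 0,"ty": 0,"tz": -32,"rx": 0,"ry": 0,"rz": 0},{"tx": 0,"ty": 0,"tz": -26,"rx": 0,"ry": 0,"rz": 0},{"tx": 0,"ty": 0,"tz": 0,"rx": 0,"ry": 0,"rz": 0}]}}

```text
time: 2.1
tool_pos: [440.1, 122.4, 46.1]
tcp_rot: [-3.135, 0.001, 1.571]
contact_force: [0.2, -0.3, 0.3]
grip_width: 92.3
finger_force: 0.0
```

{"method": "carry_out", "body": {"plan": [{"tx": 0,"ty": 0,"tz": 0,"rx": 0,"ry": 0,"rz": 0},{"tx": 0,"ty": 0,"tz": 0,"rx": 0,"ry": 0,"rz": 0},{"tx": 0,"ty": 0,"tz": 0,"rx": 0,"ry": 0,"rz": 0},{"tx": 0,"ty": 0,"tz": 0,"rx": 0,"ry": 0,"rz": 0},{"tx": 0,"ty": 0,"tz": 0,"rx": 0,"ry": 0,"rz": 0},{"tx": 0,"ty": 0,"tz": 0,"rx": 0,"ry": 0,"rz": 0}], "gripper": 1}}

```text
time: 2.7
tool_pos: [442.5, 122.8, 49.1]
tcp_rot: [3.141, -0.0, 1.571]
contact_force: [0.1, 0.1, -0.5]
grip_width: 48.4
finger_force: 0.0
```

{"method": "carry_out", "body": {"plan": [{"tx": 0,"ty": 0,"tz": 0,"rx": 0,"ry": 0,"rz": 0},{"tx": 0,"ty": 0,"tz": 0,"rx": 0,"ry": 0,"rz": 0},{"tx": 0,"ty": 0,"tz": 0,"rx": 0,"ry": 0,"rz": 0},{"tx": 0,"ty": 0,"tz": 0,"rx": 0,"ry": 0,"rz": 0},{"tx": 0,"ty": 0,"tz": 0,"rx": 0,"ry": 0,"rz": 0}]}}

```text
time: 3.2
tool_pos: [442.3, 122.7, 48.7]
tcp_rot: [3.142, 0.0, 1.571]
contact_force: [0.6, 0.4, 1.1]
grip_width: 31.9
finger_force: 30.0
```

Grip width is 31.9 mm, so this is the right sleeve. I'll lift it and carry it over the spigot at (566,-48.5).

{"method": "carry_out", "body": {"plan": [{"tx": 0,"ty": 0,"tz": 30,"rx": 0,"ry": 0,"rz": 0},{"tx": 0,"ty": 0,"tz": 40,"rx": 0,"ry": 0,"rz": 0},{"tx": 0,"ty": 0,"tz": 30,"rx": 0,"ry": 0,"rz": 0},{"tx": 20,"ty": -28,"tz": 0,"rx": 0,"ry": 0,"rz": 0},{"tx": 24,"ty": -33,"tz": 0,"rx": 0,"ry": 0,"rz": 0},{"tx": 24,"ty": -33,"tz": 0,"rx": 0,"ry": 0,"rz": 0},{"tx": 24,"ty": -33,"tz": 0,"rx": 0,"ry": 0,"rz": 0},{"tx": 20,"ty": -28,"tz": 0,"rx": 0,"ry": 0,"rz": 0},{"tx": 12,"ty": -16,"tz": 0,"rx": 0,"ry": 0,"rz": 0},{"tx": 0,"ty": 0,"tz": 0,"rx": 0,"ry": 0,"rz": 0},{"tx": 0,"ty": 0,"tz": 0,"rx": 0,"ry": 0,"rz": 0}]}}

```text
time: 4.3
tool_pos: [565.7, -48.0, 148.1]
tcp_rot: [-3.14, -0.001, 1.57]
contact_force: [-0.8, -0.3, -0.1]
grip_width: 31.8
finger_force: 30.0
```

Run:
```python
from h import *
np.set_printoptions(precision=1,suppress=True)
print(bot.get_obs()["tool_pos"],bot.get_obs()["time"])
t=bot.capture("top");s=bot.capture("side")
u=np.hstack([cv2.resize(t[130:230,250:350],None,fx=4,fy=4,interpolation=cv2.INTER_CUBIC),cv2.resize(s[130:230,220:320],None,fx=4,fy=4,interpolation=cv2.INTER_CUBIC)])
cv2.imwrite("pics/d1.png",u[:,:,::-1])
print("tab tip",two((337,212.6),(217.3,229)))
```

```text
[565.7 -48.  148.1] 4.3
tab tip (array([ 469.9, -159.9,  119.7]), np.float64(0.8931429120019204))
```

View pics/d1.png

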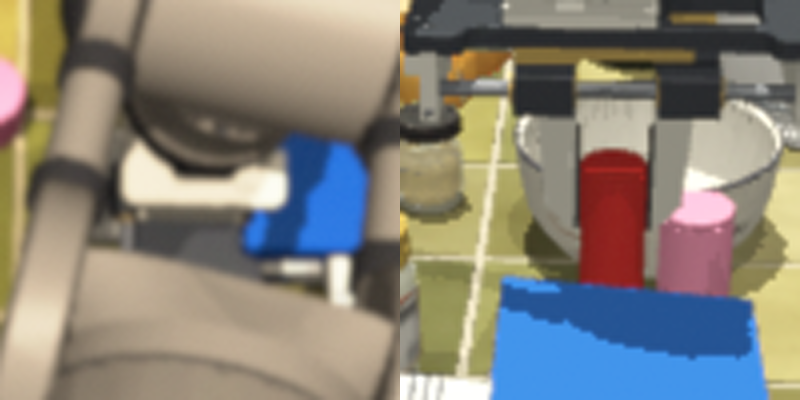

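The sleeve is held upright (side crop 612,220), above the unit and clear of the flap. The tab tip at z=120 puts the flap about 0.08 rad ajar. I'll lower the sleeve, reading the force on the way.

{"method": "carry_out", "body": {"plan": [{"tx": 0,"ty": 0,"tz": -15,"rx": 0,"ry": 0,"rz": 0},{"tx": 0,"ty": 0,"tz": -10,"rx": 0,"ry": 0,"rz": 0},{"tx": 0,"ty": 0,"tz": -4,"rx": 0,"ry": 0,"rz": 0},{"tx": 0,"ty": 0,"tz": -4,"rx": 0,"ry": 0,"rz": 0},{"tx": 0,"ty": 0,"tz": -2,"rx": 0,"ry": 0,"rz": 0},{"tx": 0,"ty": 0,"tz": 0,"rx": 0,"ry": 0,"rz": 0},{"tx": 0,"ty": 0,"tz": 0,"rx": 0,"ry": 0,"rz": 0}]}}

```text
time: 5.1
tool_pos: [566.5, -48.3, 114.0]
tcp_rot: [3.141, 0.0, 1.571]
contact_force: [0.3, 0.1, -0.1]
grip_width: 32.1
finger_force: 30.0
```

No contact force at 6 mm below the spigot top, so it has entered. I'll continue to the shoulder.

{"method": "carry_out", "body": {"plan": [{"tx": 0,"ty": 0,"tz": -6,"rx": 0,"ry": 0,"rz": 0},{"tx": 0,"ty": 0,"tz": -6,"rx": 0,"ry": 0,"rz": 0},{"tx": 0,"ty": 0,"tz": -6,"rx": 0,"ry": 0,"rz": 0},{"tx": 0,"ty": 0,"tz": -5,"rx": 0,"ry": 0,"rz": 0},{"tx": 0,"ty": 0,"tz": -3,"rx": 0,"ry": 0,"rz": 0},{"tx": 0,"ty": 0,"tz": 0,"rx": 0,"ry": 0,"rz": 0},{"tx": 0,"ty": 0,"tz": 0,"rx": 0,"ry": 0,"rz": 0}]}}

```text
time: 5.8
tool_pos: [566.3, -48.2, 87.7]
tcp_rot: [-3.141, -0.0, 1.571]
contact_force: [-0.5, 0.6, -0.3]
grip_width: 31.9
finger_force: 30.0
```

{"method": "carry_out", "body": {"plan": [{"tx": 0,"ty": 0,"tz": -2,"rx": 0,"ry": 0,"rz": 0},{"tx": 0,"ty": 0,"tz": -2,"rx": 0,"ry": 0,"rz": 0},{"tx": 0,"ty": 0,"tz": -1,"rx": 0,"ry": 0,"rz": 0},{"tx": 0,"ty": 0,"tz": 0,"rx": 0,"ry": 0,"rz": 0},{"tx": 0,"ty": 0,"tz": 0,"rx": 0,"ry": 0,"rz": 0}]}}

```text
time: 6.3
tool_pos: [566.5, -48.3, 83.6]
tcp_rot: [3.141, 0.0, 1.571]
contact_force: [-2.0, 0.7, 7.0]
grip_width: 32.1
finger_force: 30.0
```

{"method": "carry_out", "body": {"plan": [{"tx": 0,"ty": 0,"tz": -1,"rx": 0,"ry": 0,"rz": 0},{"tx": 0,"ty": 0,"tz": 0,"rx": 0,"ry": 0,"rz": 0},{"tx": 0,"ty": 0,"tz": 0,"rx": 0,"ry": 0,"rz": 0}]}}

```text
time: 6.6
tool_pos: [566.7, -48.3, 83.6]
tcp_rot: [3.14, 0.0, 1.571]
contact_force: [-2.7, 0.8, 12.0]
grip_width: 31.8
finger_force: 30.0
```

Firm stop at the expected height, so the sleeve is home. I'll release it and raise.

{"method": "carry_out", "body": {"plan": [{"tx": 0,"ty": 0,"tz": 1,"rx": 0,"ry": 0,"rz": 0},{"tx": 0,"ty": 0,"tz": 0,"rx": 0,"ry": 0,"rz": 0},{"tx": 0,"ty": 0,"tz": 0,"rx": 0,"ry": 0,"rz": 0},{"tx": 0,"ty": 0,"tz": 0,"rx": 0,"ry": 0,"rz": 0},{"tx": 0,"ty": 0,"tz": 0,"rx": 0,"ry": 0,"rz": 0},{"tx": 0,"ty": 0,"tz": 0,"rx": 0,"ry": 0,"rz": 0},{"tx": 0,"ty": 0,"tz": 0,"rx": 0,"ry": 0,"rz": 0},{"tx": 0,"ty": 0,"tz": 15,"rx": 0,"ry": 0,"rz": 0},{"tx": 0,"ty": 0,"tz": 35,"rx": 0,"ry": 0,"rz": 0},{"tx": 0,"ty": 0,"tz": 40,"rx": 0,"ry": 0,"rz": 0},{"tx": 0,"ty": 0,"tz": 35,"rx": 0,"ry": 0,"rz": 0},{"tx": 0,"ty": 0,"tz": 0,"rx": 0,"ry": 0,"rz": 0}], "gripper": 0}}

```text
time: 7.8
tool_pos: [568.9, -48.7, 213.2]
tcp_rot: [3.132, 0.002, 1.571]
contact_force: [-0.1, -0.2, 0.5]
grip_width: 91.9
finger_force: 0.0
```

{"method": "carry_out", "body": {"plan": [{"tx": -7.6,"ty": -10.1,"tz": 0,"rx": 0,"ry": 0,"rz": -0.1428},{"tx": -7.6,"ty": -10.1,"tz": 0,"rx": 0,"ry": 0,"rz": -0.1428},{"tx": -7.6,"ty": -10.1,"tz": 0,"rx": 0,"ry": 0,"rz": -0.1428},{"tx": -7.6,"ty": -10.1,"tz": 0,"rx": 0,"ry": 0,"rz": -0.1428},{"tx": -7.6,"ty": -10.1,"tz": 0,"rx": 0,"ry": 0,"rz": -0.1428},{"tx": -7.6,"ty": -10.1,"tz": 0,"rx": 0,"ry": 0,"rz": -0.1428},{"tx": -7.6,"ty": -10.1,"tz": 0,"rx": 0,"ry": 0,"rz": -0.1428},{"tx": -7.6,"ty": -10.1,"tz": 0,"rx": 0,"ry": 0,"rz": -0.1428},{"tx": -7.6,"ty": -10.1,"tz": 0,"rx": 0,"ry": 0,"rz": -0.1428},{"tx": -7.6,"ty": -10.1,"tz": 0,"rx": 0,"ry": 0,"rz": -0.1428},{"tx": -7.6,"ty": -10.1,"tz": 0,"rx": 0,"ry": 0,"rz": -0.1428},{"tx": 0,"ty": 0,"tz": 0,"rx": 0,"ry": 0,"rz": 0}]}}

```text
time: 9.0
tool_pos: [481.9, -160.1, 207.1]
tcp_rot: [-3.141, 0.001, -0.002]
contact_force: [-0.5, 0.7, -0.4]
grip_width: 92.2
finger_force: 0.0
```

Run:
```python
from h import *
t=bot.capture("top");s=bot.capture("side")
u=np.hstack([cv2.resize(t[120:245,250:375],None,fx=3.2,fy=3.2),cv2.resize(s[130:255,195:320],None,fx=3.2,fy=3.2,interpolation=cv2.INTER_CUBIC)])
cv2.imwrite("pics/d2.png",u[:,:,::-1])
for p in [(483,-159.5,118),(469,-160,120)]: print(proj("side",np.array(p)))
```

```text
[224.64437923 229.90104897]
[216.52069664 228.92092288]
```

View pics/d2.png

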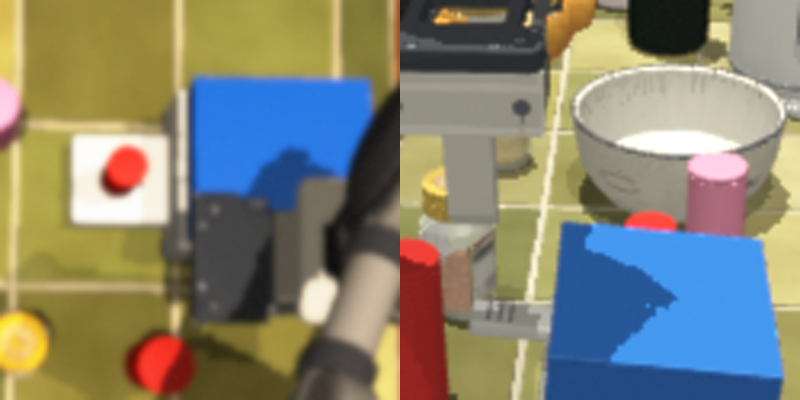

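The sleeve stands upright on the spigot (top crop 126,168), and the finger is right beside the tab, which is at (505,315) in the side crop. I'll descend and pinch the tab.

{"method": "carry_out", "body": {"plan": [{"tx": 0,"ty": 0,"tz": -35,"rx": 0,"ry": 0,"rz": 0},{"tx": 0,"ty": 0,"tz": -35,"rx": 0,"ry": 0,"rz": 0},{"tx": 0,"ty": 0,"tz": -25,"rx": 0,"ry": 0,"rz": 0},{"tx": 0,"ty": 0,"tz": -13,"rx": 0,"ry": 0,"rz": 0},{"tx": 0,"ty": 0,"tz": 0,"rx": 0,"ry": 0,"rz": 0}]}}

```text
time: 9.6
tool_pos: [481.8, -158.1, 97.7]
tcp_rot: [-3.139, 0.004, 0.004]
contact_force: [0.4, -0.4, 1.2]
grip_width: 91.9
finger_force: 0.0
```

{"method": "carry_out", "body": {"plan": [{"tx": 0,"ty": 0,"tz": 0,"rx": 0,"ry": 0,"rz": 0},{"tx": 0,"ty": 0,"tz": 0,"rx": 0,"ry": 0,"rz": 0},{"tx": 0,"ty": 0,"tz": 0,"rx": 0,"ry": 0,"rz": 0},{"tx": 0,"ty": 0,"tz": 0,"rx": 0,"ry": 0,"rz": 0},{"tx": 0,"ty": 0,"tz": 0,"rx": 0,"ry": 0,"rz": 0},{"tx": 0,"ty": 0,"tz": 0,"rx": 0,"ry": 0,"rz": 0},{"tx": 0,"ty": 0,"tz": 0,"rx": 0,"ry": 0,"rz": 0},{"tx": 0,"ty": 0,"tz": 0,"rx": 0,"ry": 0,"rz": 0},{"tx": 0,"ty": 0,"tz": 0,"rx": 0,"ry": 0,"rz": 0},{"tx": 0,"ty": 0,"tz": 0,"rx": 0,"ry": 0,"rz": 0},{"tx": 0,"ty": 0,"tz": 0,"rx": 0,"ry": 0,"rz": 0}], "gripper": 1}}

```text
time: 10.7
tool_pos: [482.8, -161.0, 99.9]
tcp_rot: [3.139, -0.0, 0.001]
contact_force: [-2.0, -7.3, -1.0]
grip_width: 23.8
finger_force: 30.0
```

The tab is gripped at 23.8 mm. The y force suggests a yaw of about +0.02. I'll swing the flap along its arc.

{"method": "carry_out", "body": {"plan": [{"tx": 2.2,"ty": -1.5,"tz": 9.2,"rx": 0,"ry": 0,"rz": 0.02},{"tx": 2.8,"ty": 0.1,"tz": 9.1,"rx": 0,"ry": 0,"rz": 0},{"tx": 3.4,"ty": 0.1,"tz": 8.9,"rx": 0,"ry": 0,"rz": 0},{"tx": 3.9,"ty": 0.1,"tz": 8.6,"rx": 0,"ry": 0,"rz": 0},{"tx": 4.5,"ty": 0.1,"tz": 8.4,"rx": 0,"ry": 0,"rz": 0},{"tx": 5.0,"ty": 0.1,"tz": 8.1,"rx": 0,"ry": 0,"rz": 0},{"tx": 5.6,"ty": 0.1,"tz": 7.7,"rx": 0,"ry": 0,"rz": 0},{"tx": 6.1,"ty": 0.1,"tz": 7.3,"rx": 0,"ry": 0,"rz": 0},{"tx": 6.5,"ty": 0.1,"tz": 6.9,"rx": 0,"ry": 0,"rz": 0},{"tx": 7.0,"ty": 0.1,"tz": 6.5,"rx": 0,"ry": 0,"rz": 0},{"tx": 7.4,"ty": 0.1,"tz": 6.0,"rx": 0,"ry": 0,"rz": 0},{"tx": 7.7,"ty": 0.1,"tz": 5.5,"rx": 0,"ry": 0,"rz": 0}]}}

```text
time: 11.9
tool_pos: [544.5, -160.3, 192.4]
tcp_rot: [3.14, 0.002, 0.02]
contact_force: [-0.4, -5.3, -3.5]
grip_width: 23.9
finger_force: 30.0
```

{"method": "carry_out", "body": {"plan": [{"tx": 8.1,"ty": -1,"tz": 5.0,"rx": 0,"ry": 0,"rz": 0},{"tx": 8.4,"ty": 0.1,"tz": 4.4,"rx": 0,"ry": 0,"rz": 0},{"tx": 8.7,"ty": 0.1,"tz": 3.9,"rx": 0,"ry": 0,"rz": 0},{"tx": 8.9,"ty": 0.1,"tz": 3.3,"rx": 0,"ry": 0,"rz": 0},{"tx": 9.1,"ty": 0.1,"tz": 2.7,"rx": 0,"ry": 0,"rz": 0},{"tx": 9.3,"ty": 0.1,"tz": 2.1,"rx": 0,"ry": 0,"rz": 0},{"tx": 9.4,"ty": 0.1,"tz": 1.5,"rx": 0,"ry": 0,"rz": 0},{"tx": 9.5,"ty": 0.1,"tz": 0.9,"rx": 0,"ry": 0,"rz": 0},{"tx": 9.5,"ty": 0.1,"tz": 0.3,"rx": 0,"ry": 0,"rz": 0},{"tx": 9.5,"ty": 0.1,"tz": -0.3,"rx": 0,"ry": 0,"rz": 0},{"tx": 9.5,"ty": 0.1,"tz": -1.0,"rx": 0,"ry": 0,"rz": 0},{"tx": 0,"ty": 0,"tz": 0,"rx": 0,"ry": 0,"rz": 0}]}}

```text
time: 13.1
tool_pos: [645.6, -159.3, 216.2]
tcp_rot: [3.141, -0.001, 0.021]
contact_force: [-0.3, -1.0, 4.0]
grip_width: 24.1
finger_force: 30.0
```

{"method": "carry_out", "body": {"plan": [{"tx": 5,"ty": 0,"tz": -0.9,"rx": 0,"ry": 0,"rz": 0},{"tx": 0,"ty": 0,"tz": 0,"rx": 0,"ry": 0,"rz": 0},{"tx": 0,"ty": 0,"tz": 0,"rx": 0,"ry": 0,"rz": 0}]}}

```text
time: 13.4
tool_pos: [650.2, -159.3, 215.6]
tcp_rot: [3.141, -0.002, 0.021]
contact_force: [-1.3, -0.6, 5.5]
grip_width: 23.6
finger_force: 30.0
```

{"method": "carry_out", "body": {"plan": [{"tx": 0,"ty": 0,"tz": 0,"rx": 0,"ry": 0,"rz": 0},{"tx": 0,"ty": 0,"tz": 0,"rx": 0,"ry": 0,"rz": 0},{"tx": 0,"ty": 0,"tz": 0,"rx": 0,"ry": 0,"rz": 0},{"tx": 0,"ty": 0,"tz": 0,"rx": 0,"ry": 0,"rz": 0},{"tx": 0,"ty": 0,"tz": 0,"rx": 0,"ry": 0,"rz": 0},{"tx": 0,"ty": 0,"tz": 0,"rx": 0,"ry": 0,"rz": 0},{"tx": 0,"ty": 0,"tz": 0,"rx": 0,"ry": 0,"rz": 0},{"tx": 0,"ty": 0,"tz": 0,"rx": 0,"ry": 0,"rz": 0},{"tx": 0,"ty": 0,"tz": 20,"rx": 0,"ry": 0,"rz": 0},{"tx": 0,"ty": 0,"tz": 25,"rx": 0,"ry": 0,"rz": 0},{"tx": 0,"ty": 0,"tz": 10,"rx": 0,"ry": 0,"rz": 0},{"tx": 0,"ty": 0,"tz": 0,"rx": 0,"ry": 0,"rz": 0}], "gripper": 0}}

```text
time: 14.6
tool_pos: [650.4, -160.0, 270.6]
tcp_rot: [3.14, -0.003, 0.02]
contact_force: [0.7, -0.3, 0.3]
grip_width: 92.4
finger_force: 0.0
```

{"method": "carry_out", "body": {"plan": [{"tx": -20,"ty": 0,"tz": 0,"rx": 0,"ry": 0,"rz": 0},{"tx": -35,"ty": 0,"tz": 0,"rx": 0,"ry": 0,"rz": 0},{"tx": -40,"ty": 0,"tz": 0,"rx": 0,"ry": 0,"rz": 0},{"tx": -40,"ty": 0,"tz": 0,"rx": 0,"ry": 0,"rz": 0},{"tx": -40,"ty": 0,"tz": 0,"rx": 0,"ry": 0,"rz": 0},{"tx": 0,"ty": 0,"tz": 0,"rx": 0,"ry": 0,"rz": 0}]}}

```text
time: 15.2
tool_pos: [470.0, -158.8, 267.6]
tcp_rot: [-3.14, 0.005, 0.019]
contact_force: [0.0, 0.2, -0.4]
grip_width: 91.8
finger_force: 0.0
```

Run:
```python
from h import *
np.set_printoptions(precision=1,suppress=True)
o=bot.get_obs();print(o["tool_pos"],o["contact_force"],o["time"])
t=bot.capture("top");s=bot.capture("side")
u=np.hstack([cv2.resize(t[100:225,255:380],None,fx=3.2,fy=3.2,interpolation=cv2.INTER_CUBIC),cv2.resize(s[100:300,180:340],(400,500))[:400]])
cv2.imwrite("pics/d3.png",u[:,:,::-1])
for n,im,b in(("top",t,(290,130,380,215)),("side",s,(220,140,330,300))):
  for c in blobs(im,[5,170,150],[18,255,255],b,3):
    M=cv2.moments(c);p=np.array([M["m10"],M["m01"]])/M["m00"];print(n,p,cv2.boundingRect(c),onz(n,p,126))
```

```text
[ 470.  -158.8  267.6] [ 0.   0.2 -0.4] 15.2
top [335.8 171. ] (332, 170, 9, 3) [ 566.8 -155.7  126. ]
side [274.4 236.4] (272, 226, 5, 20) [ 569. -186.  126.]
side [231.  152.5] (230, 151, 4, 4) [464.9 152.5 126. ]
side [221.9 151.7] (220, 150, 6, 4) [442.4 156.2 126. ]
side [235.7 143.4] (229, 140, 17, 10) [471.4 209.2 126. ]
```

View pics/d3.png

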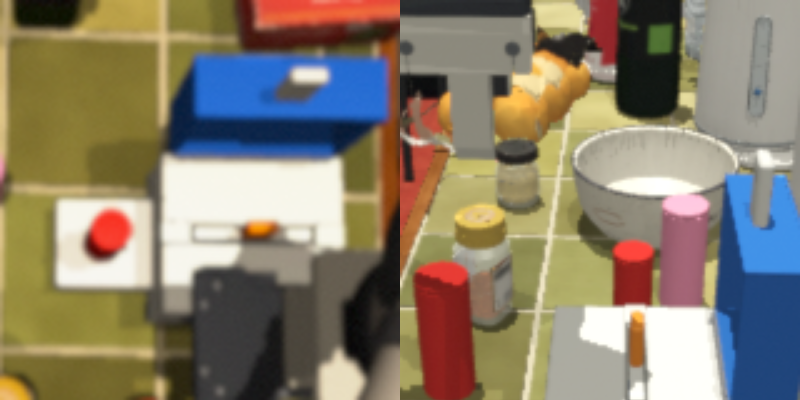

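The flap stands upright (side crop 765,270), the sleeve is on the spigot (108,232), and the orange tab is at (260,228) in the top crop. That puts the tab at about (567.5,-158). I'll go to it.

{"method": "carry_out", "body": {"plan": [{"tx": 31,"ty": 0.4,"tz": 0,"rx": 0,"ry": 0,"rz": 0},{"tx": 31,"ty": 0.4,"tz": 0,"rx": 0,"ry": 0,"rz": 0},{"tx": 31,"ty": 0.4,"tz": 0,"rx": 0,"ry": 0,"rz": 0},{"tx": 0,"ty": 0,"tz": -40,"rx": 0,"ry": 0,"rz": 0},{"tx": 0,"ty": 0,"tz": -40,"rx": 0,"ry": 0,"rz": 0},{"tx": 0,"ty": 0,"tz": -40,"rx": 0,"ry": 0,"rz": 0},{"tx": 0,"ty": 0,"tz": -25,"rx": 0,"ry": 0,"rz": 0},{"tx": 0,"ty": 0,"tz": -15,"rx": 0,"ry": 0,"rz": 0},{"tx": 0,"ty": 0,"tz": -10,"rx": 0,"ry": 0,"rz": 0},{"tx": 0,"ty": 0,"tz": 0,"rx": 0,"ry": 0,"rz": 0},{"tx": 0,"ty": 0,"tz": 0,"rx": 0,"ry": 0,"rz": 0}]}}

```text
time: 16.4
tool_pos: [568.5, -158.6, 99.1]
tcp_rot: [3.141, -0.001, 0.021]
contact_force: [0.7, 0.2, 0.6]
grip_width: 92.3
finger_force: 0.0
```

{"method": "carry_out", "body": {"plan": [{"tx": 0,"ty": 0,"tz": -2,"rx": 0,"ry": 0,"rz": 0},{"tx": 0,"ty": 0,"tz": 0,"rx": 0,"ry": 0,"rz": 0},{"tx": 0,"ty": 0,"tz": 0,"rx": 0,"ry": 0,"rz": 0},{"tx": 0,"ty": 0,"tz": 0,"rx": 0,"ry": 0,"rz": 0},{"tx": 0,"ty": 0,"tz": 0,"rx": 0,"ry": 0,"rz": 0},{"tx": 0,"ty": 0,"tz": 0,"rx": 0,"ry": 0,"rz": 0},{"tx": 0,"ty": 0,"tz": 0,"rx": 0,"ry": 0,"rz": 0},{"tx": 0,"ty": 0,"tz": 0,"rx": 0,"ry": 0,"rz": 0},{"tx": 0,"ty": 0,"tz": 0,"rx": 0,"ry": 0,"rz": 0},{"tx": 0,"ty": 0,"tz": 0,"rx": 0,"ry": 0,"rz": 0},{"tx": 0,"ty": 0,"tz": 0,"rx": 0,"ry": 0,"rz": 0},{"tx": 0,"ty": 0,"tz": 0,"rx": 0,"ry": 0,"rz": 0}], "gripper": 1}}

```text
time: 17.6
tool_pos: [567.7, -158.5, 96.7]
tcp_rot: [-3.142, 0.0, 0.02]
contact_force: [0.4, 0.5, -1.0]
grip_width: 23.7
finger_force: 30.0
```

The tab is gripped at 23.7 mm with no side force. I'll draw the plate straight up, then measure the bowl rim.

{"method": "carry_out", "body": {"plan": [{"tx": 0,"ty": 0,"tz": 5,"rx": 0,"ry": 0,"rz": 0},{"tx": 0,"ty": 0,"tz": 10,"rx": 0,"ry": 0,"rz": 0},{"tx": 0,"ty": 0,"tz": 13,"rx": 0,"ry": 0,"rz": 0},{"tx": 0,"ty": 0,"tz": 15,"rx": 0,"ry": 0,"rz": 0},{"tx": 0,"ty": 0,"tz": 15,"rx": 0,"ry": 0,"rz": 0},{"tx": 0,"ty": 0,"tz": 15,"rx": 0,"ry": 0,"rz": 0},{"tx": 0,"ty": 0,"tz": 15,"rx": 0,"ry": 0,"rz": 0},{"tx": 0,"ty": 0,"tz": 17,"rx": 0,"ry": 0,"rz": 0},{"tx": 0,"ty": 0,"tz": 20,"rx": 0,"ry": 0,"rz": 0},{"tx": 0,"ty": 0,"tz": 15,"rx": 0,"ry": 0,"rz": 0},{"tx": 0,"ty": 0,"tz": 0,"rx": 0,"ry": 0,"rz": 0}]}}

```text
time: 18.7
tool_pos: [568.9, -159.0, 240.5]
tcp_rot: [3.139, -0.006, 0.021]
contact_force: [0.3, -0.3, 0.1]
grip_width: 23.6
finger_force: 30.0
```

Run:
```python
from h import *
np.set_printoptions(precision=1,suppress=True)
t=bot.capture("top");s=bot.capture("side")
cv2.imwrite("pics/d4.png",np.hstack([cv2.resize(t[115:210,140:240],(400,380),interpolation=cv2.INTER_CUBIC),cv2.resize(s[80:280,170:370],(380,380))])[:,:,::-1])
# bowl: unsaturated (not tile) region, hull
c=max(blobs(t,[0,0,0],[180,75,255],(148,124,228,202),300),key=cv2.contourArea);h=cv2.convexHull(c);e=cv2.fitEllipse(h);ce,r=cv2.minEnclosingCircle(h)
print(cv2.boundingRect(c),e,ce,r,onz("top",e[0],76),onz("top",ce,76), r*2*858/349)
```

```text
(152, 129, 70, 68) ((186.71817016601562, 162.69737243652344), (67.65948486328125, 69.69495391845703), 78.8557357788086) (186.45762634277344, 162.69491577148438) 35.00877380371094 [586.2 204.   76. ] [586.2 204.6  76. ] 172.1348305076446
```

View pics/d4.png

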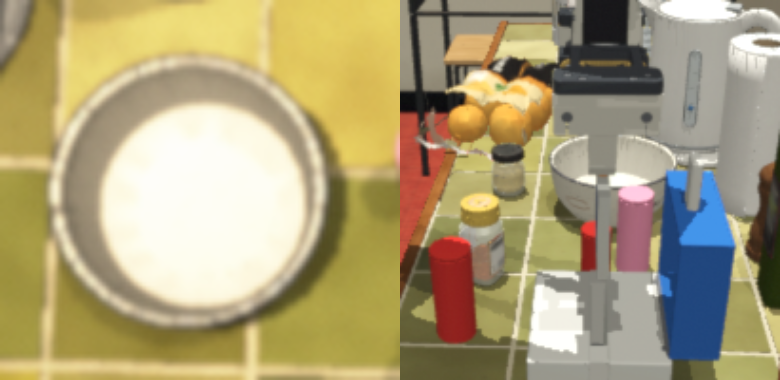

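The plate is out and hangs straight (side crop 600,265), and the other objects are standing. The bowl rim measures 172 mm with its centre at (586,203.5). I'll carry it over.

{"method": "carry_out", "body": {"plan": [{"tx": 0,"ty": 15,"tz": 0,"rx": 0,"ry": 0,"rz": 0},{"tx": 0,"ty": 25,"tz": 0,"rx": 0,"ry": 0,"rz": 0},{"tx": 0,"ty": 35,"tz": 0,"rx": 0,"ry": 0,"rz": 0},{"tx": 2.6,"ty": 40,"tz": 0,"rx": 0,"ry": 0,"rz": 0},{"tx": 2.6,"ty": 40,"tz": 0,"rx": 0,"ry": 0,"rz": 0},{"tx": 2.6,"ty": 40,"tz": 0,"rx": 0,"ry": 0,"rz": 0},{"tx": 2.6,"ty": 40,"tz": 0,"rx": 0,"ry": 0,"rz": 0},{"tx": 2.6,"ty": 40,"tz": 0,"rx": 0,"ry": 0,"rz": 0},{"tx": 2.6,"ty": 35,"tz": 0,"rx": 0,"ry": 0,"rz": 0},{"tx": 2.6,"ty": 25,"tz": 0,"rx": 0,"ry": 0,"rz": 0},{"tx": 0,"ty": 17,"tz": 0,"rx": 0,"ry": 0,"rz": 0},{"tx": 0,"ty": 10,"tz": 0,"rx": 0,"ry": 0,"rz": 0}]}}

```text
time: 20.0
tool_pos: [585.1, 205.2, 236.0]
tcp_rot: [3.141, 0.002, 0.022]
contact_force: [-0.5, 0.3, -2.0]
grip_width: 23.9
finger_force: 30.0
```

{"method": "carry_out", "body": {"plan": [{"tx": 0,"ty": 0,"tz": 0,"rx": 0,"ry": 0,"rz": 0},{"tx": 0,"ty": 0,"tz": -8,"rx": 0,"ry": 0,"rz": 0},{"tx": 0,"ty": 0,"tz": -12,"rx": 0,"ry": 0,"rz": 0},{"tx": 0,"ty": 0,"tz": -12,"rx": 0,"ry": 0,"rz": 0},{"tx": 0,"ty": 0,"tz": -9,"rx": 0,"ry": 0,"rz": 0},{"tx": 0,"ty": 0,"tz": -5,"rx": 0,"ry": 0,"rz": 0},{"tx": 0,"ty": 0,"tz": 0,"rx": 0,"ry": 0,"rz": 0},{"tx": 0,"ty": 0,"tz": 0,"rx": 0,"ry": 0,"rz": 0},{"tx": 0,"ty": 0,"tz": 0,"rx": 0,"ry": 0,"rz": 0},{"tx": 0,"ty": 0,"tz": 0,"rx": 0,"ry": 0,"rz": 0},{"tx": 0,"ty": 0,"tz": 0,"rx": 0,"ry": 0,"rz": 0}]}}

```text
time: 21.1
tool_pos: [586.1, 203.5, 191.2]
tcp_rot: [-3.142, -0.001, 0.02]
contact_force: [-0.3, -0.5, -0.8]
grip_width: 24.1
finger_force: 30.0
```

Run:
```python
from h import *
t=bot.capture("top");s=bot.capture("side")
cv2.imwrite("pics/d5.png",np.hstack([cv2.resize(t[100:250,140:350],(400,286),interpolation=cv2.INTER_CUBIC),cv2.resize(s[70:270,185:365],(400,444))[60:346]])[:,:,::-1])
o=bot.get_obs();print(o["time"],o["tool_pos"],o["tcp_rot"],o["grip_width"],abs(o["dq"]).max() if hasattr(o["dq"],"max") else o["dq"])
```

```text
21.2 [586.01292728 203.49867367 191.04220646] [ 3.14156040e+00 -3.68705763e-04  2.04386811e-02] 23.410437246065833 0.0018815448306621972
```

View pics/d5.png

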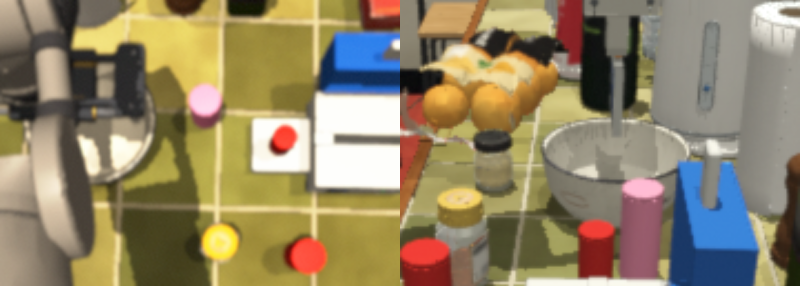

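The plate hangs edge-on over the middle of the bowl (side crop 617,130), and the flap is upright. The sleeve is home, the slot is empty, and the jars, the bowl and the pink sleeve have not moved. I'll hand it in.

```bash
python3 -c "
from plant import bot
print(bot.close_job())"
```

```text
the job is handed in; nothing more can be done
None
```

I handed the job in at about 21 s: the sleeve is fully down on the spigot and released, the flap stands upright, and the gripped filter plate hangs still over the middle of the bowl, about 3 cm above the rim.

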